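# Close the manifold's open port and set its regulator

## Task

Before the bench gas manifold goes back on pressure, screw its T-handled taper plug clockwise until it is snug in its port: it turns easily at first, then the taper bites and it gets stiffer, and it has no stop, so leave it at a good firm hand tightness without forcing it. Only then turn the regulator's black knob clockwise until its pointer lines up with the tab on the set ring, and pull the knob up until it clicks and locks there. Do not move or knock over the bottles and other loose things standing round the manifold.

Things in the scene. Friction and masses are not known exactly. Their poses are not given: they have to be found in the camera images.
- manifold: Gas manifold: aluminium rail, 46 deep x 280 long x 36 mm high, fixed to the counter. Origin: middle of its underside, on the counter; y along the rail, x across it away from the robot. On top are three stations in a row, 95 mm apart (rail y -95, 0, +95): T-handled plug, regulator and gauge, in any order. Beyond x = 0.6 m taller equipment stands on the counter.
- plug: Brass taper plug with a steel T-bar: round bar 10 mm thick, 97 mm over its ball ends (13.6 mm), crossing a hub 19 mm across. Origin on the turning axis 36 mm above the counter; z up, x along the bar; the bar's middle line is 40 mm above the origin. It only turns; clockwise from above tightens (right-hand thread).
- thread_wedge (a joint): Tightness: how far the plug has wedged into the port's hidden taper thread, in rad. 0 while loose; snug above 0.05; over-tight above 0.75. The plug runs free (0.1 N m), bites after 0.5 to 2.4 rad (each time different), then needs 0.2, 0.35, 0.5, 0.6, 0.75 N m from 0, 0.3, 0.6, 0.85, 1.1 rad past the bite; snug is 0.65 to 1.3 rad past it. It stays as left.
- plug_hub (a point): Point on the plug's turning axis at the height of the T-bar's middle line (76 mm above the counter). The boss below the hub is 33 mm across and ends 54 mm above the counter; the rail's top is at 36 mm.
- bar_end_a (a point): Centre of the ball at one end of the T-bar, 42 mm from the turning axis, 76 mm above the counter.
- bar_end_b (a point): Centre of the ball at the other end of the T-bar, opposite bar_end_a.
- knob_top (a point): Middle of the top face of the regulator's black round knob, on its upright turning axis, 112 mm above the counter (pushed in). Grip: 38 mm across, from the top face down 31 mm; below it a skirt 46 mm across. Turns freely clockwise (0.05 N m) while pushed in.
- knob_pointer (a point): Tip of the steel pointer that sticks out of the knob's skirt, 27.5 mm from the knob's axis, 79 mm above the counter; a steel line on the knob's top points the same way. At the start it is 0.5 to 2.3 rad short of the tab, which it reaches by turning clockwise.
- set_mark (a point): Point on the small steel tab, 3.4 mm wide, that sticks out of the set ring just under the knob, 27.5 mm from the knob's axis, 75 mm above the counter. It stays put. Pointer on the mark: the two points are one above the other, within 4 mm.
- knob_pull (a joint): How far the knob is pulled up, in m: 0 pushed in; a detent holds it until about 9 N of pull, then it snaps over and rests, locked against turning, at 0.005 to 0.006 (end stop). Counts as out above 0.004.
- gauge: Pressure gauge on its stem, a fixed obstacle: round case 54 mm across and 22 mm thick, dial toward the robot, top 111 mm above the counter. Origin on its upright axis, 36 mm above the counter. It reads zero, for the line is off.
- bottle_tall: White reagent bottle with a blue cap, 62 across x 168 mm high, standing off one end of the rail; bystander. Origin under its middle.
- beaker: Small empty beaker, 62 across x 70 mm high, standing behind the rail; bystander. Origin under its middle.
- dropper: Amber dropper bottle with a black bulb, 30 across x 91 mm high, standing off one end of the rail; bystander. Origin under its middle.
- marker: Marker pen, 132 mm long, 12 mm thick, lying in front of the rail along it; bystander. Origin under its middle.

How it is judged (in metres and radians):
On the way, in this order (a step that is already met when the one before it is completed fails the run):
1. the plug is snug (value of joint thread_wedge above 0.05 rad), for 0.2 s.
2. the knob, still pushed in, has its pointer at the tab (horizontal distance between knob_pointer and set_mark below 0.004 m and value of joint knob_pull below 0.002 m), for 0.1 s.
3. the knob is pulled out and locked with its pointer at the tab (horizontal distance between knob_pointer and set_mark below 0.004 m and value of joint knob_pull above 0.004 m), for 0.2 s.
At the end, for the whole second after the job is handed in: The plug is snug in its port (wedged by 0.05 to 0.75 rad), the knob's pointer is within 4 mm of the tab seen from above, the knob is out by more than 4 mm, and no bystander was ever shifted by more than 25 mm or tipped by more than 20 degrees (all of step 3 and value of joint thread_wedge between 0.05 and 0.75 rad); the robot touches nothing.
It fails at once if the plug is forced: over-tightened (value of joint thread_wedge above 0.75 rad).
It fails at once if a bystander is shifted by more than 25 mm or tipped by more than 20 degrees (distance of any of bottle_tall, beaker, dropper, marker from where it was at the start of the episode above 0.025 m or angle between any of bottle_tall, beaker, dropper's own z axis and vertical above 0.35 rad).
It also fails if it takes over 72 s, if anything falls off the work surface, if the arm or the gripper's body presses on something with over 40 N, if the wrist force passes 120 N, or if a joint passes its speed limit or range.

## Robot

A 6-joint arm with a two-finger parallel gripper is mounted at the origin on a cart in front of the work surface, level with it; the furniture and walls round the work are solid. World frame = base frame: x ahead of the robot, y to its left, z up, the work surface at z = 0. Lengths are in mm, angles in rad, forces in N, time in s.
With the tool pointing down it reaches from about 350 to 775 mm from the base axis. Payload 5.5 kg.
Tool frame: the origin (TCP) lies where the fingers leave the gripper's body, on its centre line; the fingertips stand 73 mm ahead of it and the grasp point (between the pads) lies 54 mm ahead of it; x points along the fingers, y is the direction in which the jaws open and shut, and the axes are right-handed (so a half turn about x gives the same grasp; the last joint's range is limited). The gripper opens to 85 mm and grips with 20 to 120 N. Pads are 22 mm wide; open, the fingers measure 114 mm over their backs; the gripper's body (76 mm by 85 mm) begins 54 mm behind the grasp point. The pads swing forward as they close: fully open they stand 13 mm farther back than shut.
Start: joints at [1.13, 0.313, 0.046, 1.304, 0, 1.431], TCP at [170.385, 549.211, 303.923] pointing down, gripper open.
Joint ranges: [-2.76, 2.76], [-0.86, 1.69], [-1.03, 1.26], [-2.2, 2.34], [-1.47, 1.5], [-3.14, 3.14]. Speed limits (rad/s): [2.57, 2.57, 3.14, 3.14, 3.14, 3.14].

## Interface

Orientations are given as [roll, pitch, yaw] about the fixed x, y, z axes, in that order (R = Rz(yaw) Ry(pitch) Rx(roll)).
In Python, from bench import bot, optics gives the robot as it stands.
- The arm moves only by the tool carry_out, never from a script. Its arguments are lists of equal length, an entry for each row: "delta_pos": the shift along the tool's x, y, z in m, a list of three; "turn": the turn about the tool's x in rad. A call has 1 to 20 rows; each row shifts and turns the commanded pose from where the row before left it, along the tool's axes as they then stand; what a row does not reach is not made up. A row lasts 1/10 s, in which the tool goes at most 50 mm and 8.59 degrees, less where a joint would pass 70% of its speed; a pose out of reach is approached as far as the arm can. A call is refused whole if a number of a shift passes 0.05 or a number of a turn 0.15, either way. A call with a gripper value outside its range is refused whole. "gripper" is the closure, from 0 (fully open) to 1 (shut), set as the call begins (left out, the last holds). The fingers move at their own pace and stop on an object; the grip force is fixed at half the most. Time passes only in rows, so rows that do not move let the fingers close. It gives the time, the measured TCP pose, the force and the opening at its end, in the units of the state.
- bot.state(): the state, without advancing time (a new reading comes with each control period).
- optics.get_image(name): name is "side" or "top" or "wrist"; returns a dict with "image" (420x560x3 uint8, red, green, blue), "depth" (420x560 float32, mm along the optical axis (not along the pixel's ray), 0 where there is no reading), "fx", "fy", "cx", "cy" (pixels), "rvec" (rotation vector, rad) and "tvec" (3), from world to camera coordinates, as OpenCV has them. Camera axes: x right, y down, z forward; pixel columns grow to the right and rows downward; lengths in mm; the calibration is good to about 2 mm. The wrist camera is an equidistant fisheye: a pixel r from the principal point sees the ray r / f radians off the axis. A picture is of the moment at which its call begins.
- bot.sign_off(): hands the job in, once; it reports no verdict.
The state is a dict: "time_s": time; "joint_positions": joint angles; "joint_velocities": joint speeds; "joint_efforts": joint torques, N m; "tcp_pos": TCP position; "tcp_rot": TCP orientation; "ft_force": force on the tool from outside, world axes, zero at the start; "moment": the same for the moment, N m; "width": finger opening in mm.
Only numpy, scipy, OpenCV 4.12 (cv2) and the standard library are available. Lean on these libraries where they do the work, as an engineer would, in place of code of your own. Each camera call takes 0.05 s, during which the arm holds its last target.

## Working session

There is one attempt and no reset: what is moved stays moved. The work goes in short steps, Python scripts to look and compute and a tool call to move; the robot and the scene stay as the last step left them, time stands still between calls to the robot, and variables do not carry over. Pictures are saved under pics/ and viewed, and the job is handed in when it is done.

Besides the shell and the picture viewer there is one more tool, called after "Call:" as a command line: name --pt "numbers of a row" for each row, then --argument value for the rest. carry_out: Moves the arm, as the interface text tells. Its arguments: {"type":"object","properties":{"delta_pos":{"type":"array","items":{"type":"array","items":{"type":"number"}}},"turn":{"type":"array","items":{"type":"number"}},"gripper":{"type":"number"}},"required":["delta_pos","turn"]}

```bash
ls; mkdir -p pics; python3 - <<'E'
from bench import bot, optics
import cv2
print(bot.state())
for n in ["side","top","wrist"]:
    d=optics.get_image(n); cv2.imwrite(f"pics/{n}0.png",d["image"][:,:,::-1])
    print(n,d["fx"],d["fy"],d["cx"],d["cy"],d["rvec"],d["tvec"])
E
```

```text
pics
{'time_s': 0.0, 'joint_positions': array([1.13044569e+00, 3.13999400e-01, 4.49792562e-02, 1.30359910e+00,
       4.55105224e-05, 1.43116927e+00]), 'joint_velocities': array([-0.00175801, -0.00010125,  0.0005351 ,  0.00097834,  0.00027818,
        0.00045168]), 'joint_efforts': array([ 6.91635455e-05, -4.80625069e+01,  2.98533171e+01,  1.93502696e-02,
       -3.18947923e-04, -1.10824698e-05]), 'tcp_pos': array([170.17290505, 548.84572253, 303.00943433]), 'tcp_rot': array([-1.73538396,  1.56897284, -2.03610758]), 'ft_force': array([ 0.71817062, -0.03692856,  0.22852069]), 'moment': array([ 0.02698469,  0.0055463 , -0.01598345]), 'width': 85.1910527866637}
side 508.77016562810894 508.77016562810894 277.49197028842565 210.50203236114402 [ 2.28540809 -0.41608181  0.17773069] [-508.26966049   92.02533387 1378.61007216]
top 525.9660984521787 525.9660984521787 285.43291498526764 207.84594373234324 [ 2.16879672 -2.14116937  0.10907444] [-129.05409515  504.50459344 1366.67698029]
wrist 325.19226210127806 325.19226210127806 279.82392962194746 204.99568087894457 [-2.33523844 -1.72232158 -0.24353422] [-574.07389971  -37.65908076  378.64785875]
```

View pics/side0.png

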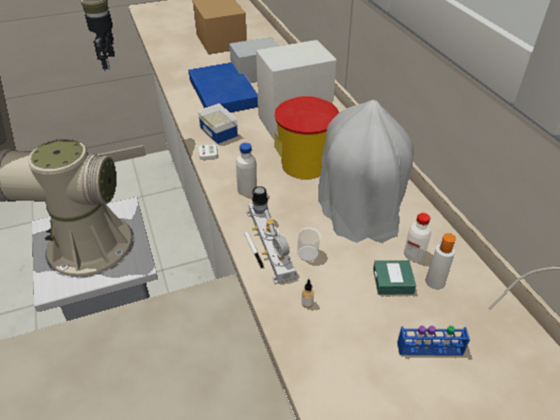

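View pics/top0.png

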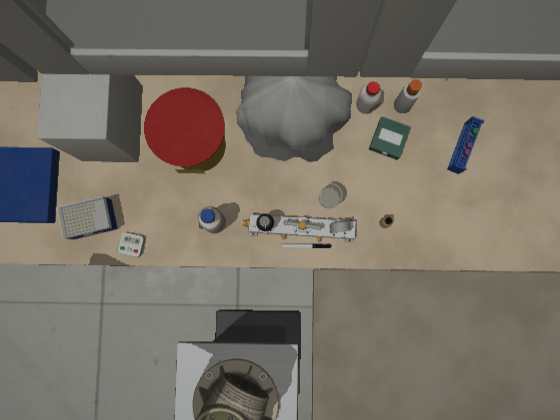

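View pics/wrist0.png

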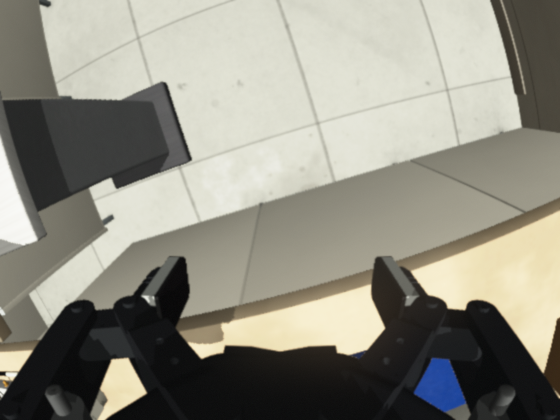

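The top view shows the rail at about (250-357, 213-240), with the knob at (265,222), the plug in the middle at (302,225) and the gauge at (343,227). The bottle is at (210,218), the beaker (330,195), the dropper (388,221), and the marker lies in front at (305,246).

```bash
cat > h.py <<'E'
import numpy as np, cv2
from bench import bot, optics
def cam(d):
    R,_=cv2.Rodrigues(np.array(d["rvec"],float)); return R,np.array(d["tvec"],float).ravel()
def ray(d,u,v,fish=False):
    R,t=cam(d); x=(u-d["cx"])/d["fx"]; y=(v-d["cy"])/d["fy"]
    if fish:
        r=np.hypot(x,y); s=np.sin(r)/r if r>1e-9 else 1.; q=np.array([x*s,y*s,np.cos(r)])
    else: q=np.array([x,y,1.])
    return -R.T@t, R.T@q
def onz(d,u,v,z,fish=False):
    c,q=ray(d,u,v,fish); return c+q*(z-c[2])/q[2]
def proj(d,P,fish=False):
    R,t=cam(d); q=R@np.array(P,float)+t
    if fish:
        r=np.hypot(q[0],q[1]); th=np.arctan2(r,q[2]); k=th/max(r,1e-9); return d["cx"]+d["fx"]*q[0]*k, d["cy"]+d["fy"]*q[1]*k
    return d["cx"]+d["fx"]*q[0]/q[2], d["cy"]+d["fy"]*q[1]/q[2]
def save(n,im): cv2.imwrite(n,im[:,:,::-1])
def crop(im,u0,v0,u1,v1,k): return cv2.resize(im[v0:v1,u0:u1],None,fx=k,fy=k,interpolation=cv2.INTER_CUBIC)
E
python3 - <<'E'
from h import *
d=optics.get_image("top"); save("pics/t1.png",crop(d["image"],190,180,400,260,3.8))
s=optics.get_image("side"); save("pics/s1.png",crop(s["image"],220,140,340,310,3.5))
for n,u,v,z in [("knob",265,222,112),("plug",302,225,76),("bottle",208,215,168),("beaker",330,190,70),("dropper",388,220,91),("m1",282,246,6),("m2",331,246,6),("railL",250,225,36),("railR",356,229,36)]: print(n,onz(d,u,v,z).round(1))
E
```

```text
knob [460.4 -73.5 112. ]
plug [ 457.1 -166.2   76. ]
bottle [470.5  59.8 168. ]
beaker [ 549.  -237.6   70. ]
dropper [ 471.1 -382.3   91. ]
m1 [ 405.9 -114.5    6. ]
m2 [ 407.6 -245.3    6. ]
railL [458.7 -30.1  36. ]
railR [ 451.6 -308.4   36. ]
```

View pics/t1.png

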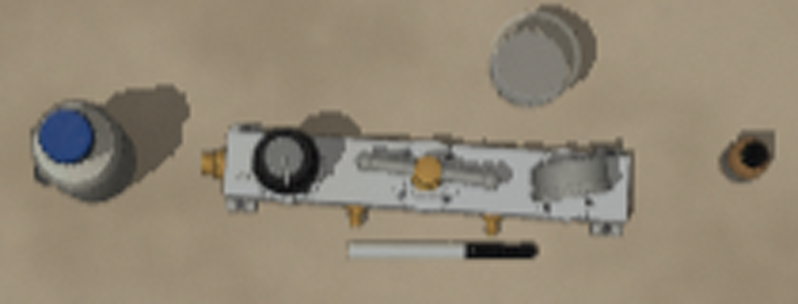

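View pics/s1.png

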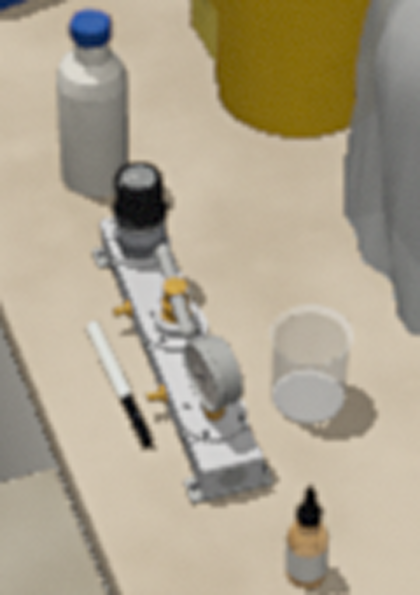

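```bash
cat >> h.py <<'E'
from scipy.spatial.transform import Rotation as Ro
def toolR(s): return Ro.from_euler('xyz',s["tcp_rot"]).as_matrix()
E
python3 - <<'E'
from h import *
s=bot.state(); R=toolR(s); print(R.round(3))
g=np.array([457,-168,290]); d=R.T@(g-s["tcp_pos"]); print(d, d/17)
t=optics.get_image("top")
for n,u,v,z in [("hub",302.6,225.3,78),("a",285.3,222.1,76),("b",323.2,226.1,76)]: print(n,onz(t,u,v,z).round(1))
E
```

```text
[[-0.     0.296  0.955]
 [-0.001  0.955 -0.296]
 [-1.    -0.001 -0.   ]]
[  13.92662022 -599.87381907  486.26842918] [  0.81921295 -35.28669524  28.60402525]
hub [ 456.1 -167.7   78. ]
a [ 464.  -123.5   76. ]
b [ 454.9 -220.2   76. ]
```

Call:
carry_out --pt "0.001 -0.035 0.0286" --pt "0.001 -0.035 0.0286" --pt "0.001 -0.035 0.0286" --pt "0.001 -0.035 0.0286" --pt "0.001 -0.035 0.0286" --pt "0.001 -0.035 0.0286" --pt "0.001 -0.035 0.0286" --pt "0.001 -0.035 0.0286" --pt "0.001 -0.035 0.0286" --pt "0.001 -0.035 0.0286" --pt "0.001 -0.035 0.0286" --pt "0.001 -0.035 0.0286" --pt "0.001 -0.035 0.0286" --pt "0.001 -0.035 0.0286" --pt "0.001 -0.035 0.0286" --pt "0.001 -0.035 0.0286" --pt "0 -0.035 0.0286" --pt "0 0 0" --pt "0 0 0" --turn '[0,0,0,0,0,0,0,0,0,0,0,0,0,0,0,0,0,0,0]' --gripper 0

```text
time_s: 2.2
tcp_pos: [458.3, -163.8, 287.3]
tcp_rot: [2.706, 1.569, 2.404]
ft_force: [-0.5, 1.5, -0.2]
width: 85.2
```

```bash
python3 - <<'E'
from h import *
s=bot.state(); print(s["time_s"],s["tcp_pos"],s["joint_positions"],s["ft_force"],s["moment"]); print(toolR(s).round(3))
d=optics.get_image("wrist"); save("pics/w1.png",d["image"]); R,t=cam(d); print(-R.T@t,R)
E
```

```text
2.2 [ 458.27959126 -163.8348843   287.34375294] [-5.08634879e-01  1.49780116e-01 -2.05830901e-01  1.21669831e+00
  3.53341754e-04 -2.05740641e-01] [-0.49442208  1.50563944 -0.23490547] [0.05491701 0.03152366 0.01964808]
[[-0.001  0.298  0.954]
 [ 0.001  0.954 -0.298]
 [-1.     0.001 -0.001]]
[ 391.29014303 -142.83975081  357.05568918] [[ 2.97704494e-01  9.54658072e-01 -1.90048904e-05]
 [ 9.16709699e-01 -2.85864960e-01  2.79149696e-01]
 [ 2.66487077e-01 -8.31215409e-02 -9.60247597e-01]]
```

View pics/w1.png

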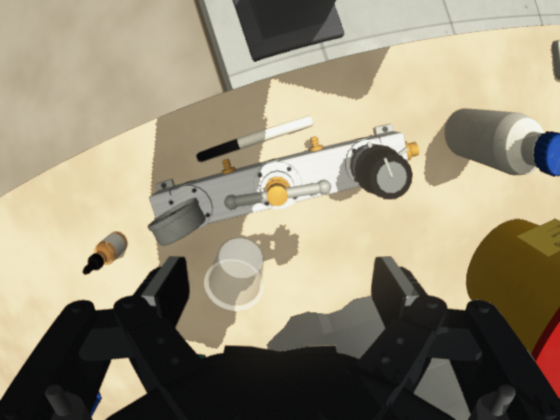

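The wrist view shows the hub at about (277,190), the T-bar balls at about (233,201) and (323,187), the knob top at (393,178), and the gauge at (178,220). I'll zoom in to measure.

```bash
python3 - <<'E'
from h import *
d=optics.get_image("wrist"); save("pics/w2.png",crop(d["image"],220,130,420,250,4))
hsv=cv2.cvtColor(d["image"],cv2.COLOR_RGB2HSV)
m=((hsv[...,0]<25)&(hsv[...,0]>12)&(hsv[...,1]>140)&(hsv[...,2]>120)).astype(np.uint8)
n,l,st,c=cv2.connectedComponentsWithStats(m)
for i in range(1,n):
    if st[i,4]>30: print(st[i],c[i],onz(d,*c[i],80,True).round(1))
E
```

```text
[310 138  11  13  84] [314.03571429 144.9047619 ] [ 425.4 -122.    80. ]
[406 144  12  15 122] [411.30327869 150.06557377] [453.7 -37.2  80. ]
[222 160   9  14  66] [225.42424242 167.04545455] [ 421.  -200.8   80. ]
[265 178  22  28 454] [275.55726872 191.36123348] [ 454.9 -165.7   80. ]
[518 220  42  36 770] [542.21168831 238.18051948] [600.8 122.8  80. ]
[ 96 243  18  20 213] [105.32394366 251.03286385] [ 461.7 -353.8   80. ]
```

View pics/w2.png

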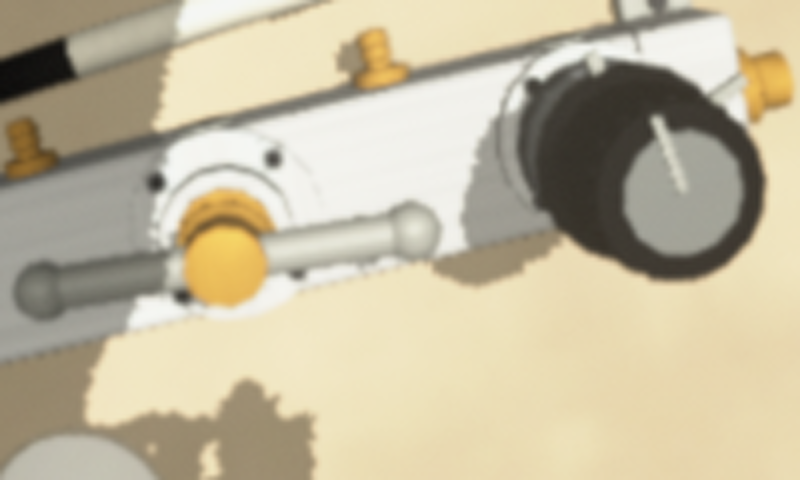

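```bash
python3 - <<'E'
from h import *
d=optics.get_image("wrist")
def c(x,y): return (220+(x+.5)/4-.5,130+(y+.5)/4-.5)
A=onz(d,*c(415,229),76,True);B=onz(d,*c(42,290),76,True)
print(A,B,(A+B)/2,np.linalg.norm(A-B),np.degrees(np.arctan2(*(A-B)[[1,0]])))
K=onz(d,*c(683,193),112,True);print("K",K)
L=onz(d,*c(657,118),112,True);print("line",L-K,np.degrees(np.arctan2(*(L-K)[[1,0]])))
for p in [(597,63),(730,88)]:
  for z in (79,75):
    P=onz(d,*c(*p),z,True); print(p,z,P,np.linalg.norm((P-K)[:2]),np.degrees(np.arctan2(*(P-K)[[1,0]])))
t=optics.get_image("top")
for n,P in (("A",A),("B",B),("K",K)): print(n,np.array(proj(t,P)))
E
```

```text
[ 464.38336983 -123.46897735   76.        ] [ 453.12312647 -207.81826374   76.        ] [ 458.75324815 -165.64362054   76.        ] 85.09756280414602 82.39623220065812
K [463.51411907 -71.40586413 112.        ]
line [-16.24674776  -1.8854483    0.        ] -173.38038934855663
(597, 63) 79 [439.20589516 -74.67394089  79.        ] 24.526925516767044 -172.34288267274215
(597, 63) 75 [439.9015406  -73.71508339  75.        ] 23.725226137439392 -174.4144550374807
(730, 88) 79 [452.8753541  -45.45479718  79.        ] 28.047124556851937 112.29141301017691
(730, 88) 75 [453.76740946 -44.07610378  75.        ] 29.01575690342279 109.62794006505965
A [285.3039657 221.9308967]
B [318.33917397 226.74230737]
K [264.16200294 220.73445848]
```

Call:
carry_out --pt "0.005 0 0" --pt "0.005 0 0" --pt "0.005 0 0" --pt "0.005 0 0" --pt "0.005 0 0" --pt "0.005 0 0" --pt "0.005 0 0" --pt "0.005 0 0" --pt "0.005 0 0" --pt "0.005 0 0" --pt "0.005 0 0" --pt "0.005 0 0" --pt "0 0 0" --pt "0 0 0" --turn '[-0.145,-0.145,-0.145,-0.145,-0.145,-0.145,-0.145,-0.145,-0.145,-0.145,-0.145,-0.145,0,0]' --gripper 0.35

```text
time_s: 3.8
tcp_pos: [458.3, -162.2, 228.2]
tcp_rot: [-1.467, 1.571, -0.03]
ft_force: [-0.7, 0.2, -0.2]
width: 55.5
```

```bash
python3 - <<'E'
from h import *
s=bot.state(); R=toolR(s);print(s["time_s"],s["tcp_pos"],s["joint_positions"].round(3),s["width"],s["ft_force"],s["moment"]); print(R.round(3))
print(np.degrees(np.arctan2(R[1,2],R[0,2])), R.T@(np.array([455.9,-187.4,s["tcp_pos"][2]])-s["tcp_pos"]))
d=optics.get_image("wrist"); save("pics/w3.png",d["image"])
E
```

```text
3.8 [ 458.34038963 -162.2313003   228.23306349] [-0.506  0.181 -0.318  1.072  0.    -1.943] 55.533571707997794 [-0.66161176  0.23747579 -0.18032371] [ 0.00346717 -0.00518367 -0.00754237]
[[ 0.    -0.991  0.133]
 [-0.     0.133  0.991]
 [-1.    -0.     0.   ]]
82.3432541381202 [-4.46967378e-04 -9.34796762e-01 -2.52694499e+01]
```

View pics/w3.png

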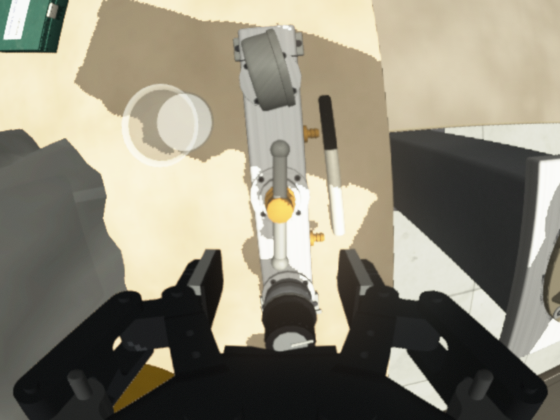

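The wrist view now looks along the bar: far ball at (280,148), hub (279,207), near ball (280,263), all centred between the fingers.

```bash
python3 - <<'E'
from h import *
d=optics.get_image("wrist"); save("pics/w4.png",crop(d["image"],200,130,360,300,3.5))
for P in [(464.4,-123.5,76),(453.1,-207.8,76),(458.8,-165.6,76),(458.8,-165.6,86),(463.5,-71.4,112)]: print(proj(d,P,True))
E
```

```text
(np.float64(280.148990505977), np.float64(263.31514304498387))
(np.float64(280.23532698509547), np.float64(150.19080949054944))
(np.float64(280.1334720290413), np.float64(209.79795803498914))
(np.float64(280.12351462129664), np.float64(214.07339552932496))
(np.float64(290.68592272947114), np.float64(346.1548085495778))
```

View pics/w4.png

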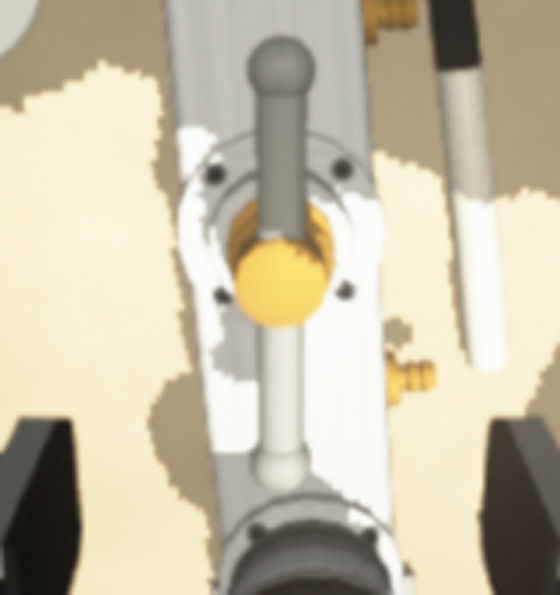

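Call:
carry_out --pt "0 -0.001 -0.0125" --pt "0 0 -0.0125" --pt "0.01 0 0" --pt "0.02 0 0" --pt "0.02 0 0" --pt "0.02 0 0" --pt "0.015 0 0" --pt "0.01 0 0" --pt "0 0 0" --pt "0 0 0" --turn '[0,0,0,0,0,0,0,0,0,0]'

```text
time_s: 4.9
tcp_pos: [456.2, -188.2, 132.9]
tcp_rot: [0.652, 1.571, 2.091]
ft_force: [0.5, -0.3, 0.3]
width: 55.4
```

```bash
python3 - <<'E'
from h import *
s=bot.state(); R=toolR(s);print(s["time_s"],s["tcp_pos"],s["width"],s["ft_force"],s["moment"])
d=optics.get_image("wrist"); save("pics/w5.png",d["image"])
E
```

```text
4.9 [ 456.19220162 -188.22158109  132.88724432] 55.39940161376784 [ 0.49234873 -0.31408307  0.27678302] [ 0.00831712 -0.0576738  -0.04798248]
```

View pics/w5.png

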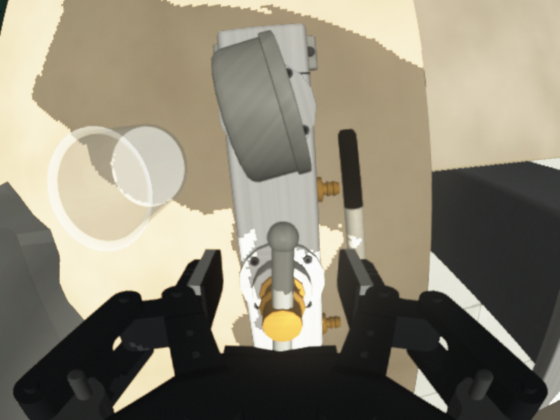

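The bar's outer arm, with its ball at (283,237), lies between the pads near (205,285) and (355,285), so I'll close.

Call:
carry_out --pt "0 0 0" --pt "0 0 0" --pt "0 0 0" --pt "0 0 0" --pt "0 0 0" --pt "0 0 0" --pt "0 0 0" --pt "0 0 0" --turn '[0,0,0,0,0,0,0,0]' --gripper 1

```text
time_s: 5.75
tcp_pos: [455.6, -188.1, 133.5]
tcp_rot: [2.223, 1.57, -2.621]
ft_force: [-4.0, -0.0, 4.8]
width: 7.6
```

```bash
cat >> h.py <<'E'
HUB=np.array([458.8,-165.8])
def plugrep():
    s=bot.state();R=toolR(s);r=(HUB-s["tcp_pos"][:2])
    F=s["ft_force"];M=s["moment"];a=-r/1000
    tq=M[2]+a[0]*F[1]-a[1]*F[0]
    print("t",round(s["time_s"],2),"tcp",s["tcp_pos"].round(1),"w",round(s["width"],1),"F",F.round(1),"M",M.round(3),"torque@hub",round(tq,3),"zang",round(np.degrees(np.arctan2(R[1,2],R[0,2])),2),"hub in tool",(R.T@np.append(r,0)).round(2),"j6",round(s["joint_positions"][5],3),"jv",abs(s["joint_velocities"]).max().round(3))
E
python3 - <<'E'
from h import *
plugrep()
d=optics.get_image("wrist"); save("pics/w6.png",crop(d["image"],150,150,410,360,2.5))
E
```

```text
t 5.75 tcp [ 455.6 -188.1  133.5] w 7.6 F [-4.  -0.   4.8] M [-0.009  0.758  0.107] torque@hub 0.018 zang 82.47 hub in tool [-2.00e-02 -3.00e-01  2.25e+01] j6 -1.993 jv 0.002
```

View pics/w6.png

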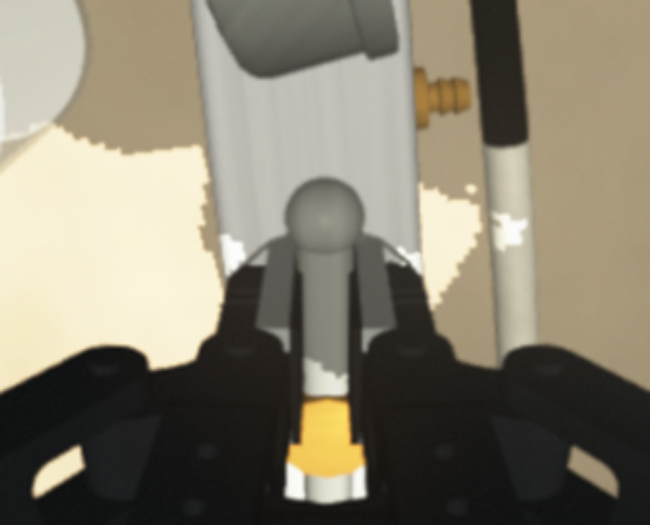

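Call:
carry_out --pt "0 0 0" --pt "0 0 0" --pt "0 0 0" --pt "0.002 0 0" --pt "0.001 0 0" --pt "0 0 0" --turn '[0,0,0,0,0,0]' --gripper 0.7

```text
time_s: 6.4
tcp_pos: [456.0, -187.9, 129.5]
tcp_rot: [0.897, 1.57, 2.336]
ft_force: [1.0, 0.9, 0.4]
width: 25.3
```

Call:
carry_out --pt "0 0 0" --pt "0 0 0" --pt "0 0 0" --pt "0 0 0" --pt "0 0 0" --pt "0 0 0" --turn '[0,0,0,0,0,0]' --gripper 1

```text
time_s: 7.0
tcp_pos: [455.7, -187.9, 129.8]
tcp_rot: [1.566, 1.57, 3.005]
ft_force: [-5.9, 0.4, 4.7]
width: 7.9
```

```bash
python3 - <<'E'
from h import *
plugrep()
E
```

```text
t 7.0 tcp [ 455.7 -187.9  129.8] w 7.9 F [-5.9  0.4  4.7] M [-0.026  1.028  0.129] torque@hub -0.003 zang 82.45 hub in tool [-0.   -0.2  22.36] j6 -1.993 jv 0.002
```

Call:
carry_out --pt "0 0.00222 0.00011" --pt "0 0.00222 0.00011" --pt "0 0.00222 0.00011" --pt "0 0.00222 0.00011" --turn '[0.1,0.1,0.1,0.1]'

```text
time_s: 7.4
tcp_pos: [447.5, -185.2, 129.9]
tcp_rot: [2.432, 1.57, -2.817]
ft_force: [-5.1, 0.1, 4.5]
width: 8.0
```

```bash
python3 - <<'E'
from h import *
plugrep()
E
```

```text
t 7.4 tcp [ 447.5 -185.2  129.9] w 8.0 F [-5.1  0.1  4.5] M [-0.076  0.899  0.168] torque@hub 0.068 zang 59.3 hub in tool [-1.000e-02  1.500e-01  2.247e+01] j6 -1.593 jv 0.989
```

Call:
carry_out --pt "0 0.00222 0.00011" --pt "0 0.00222 0.00011" --turn '[0.1,0.1]'

```text
time_s: 7.6
tcp_pos: [443.9, -182.7, 129.9]
tcp_rot: [3.093, 1.57, -2.355]
ft_force: [-4.8, -0.9, 3.3]
width: 8.0
```

```bash
python3 - <<'E'
from h import *
plugrep()
E
```

```text
t 7.6 tcp [ 443.9 -182.7  129.9] w 8.0 F [-4.8 -0.9  3.3] M [-0.156  0.874  0.18 ] torque@hub 0.112 zang 47.84 hub in tool [-2.000e-02  3.200e-01  2.249e+01] j6 -1.392 jv 0.996
```

Call:
carry_out --pt "0 0.00222 0.00011" --pt "0 0.00222 0.00011" --turn '[0.1,0.1]'

```text
time_s: 7.8
tcp_pos: [440.9, -179.4, 129.9]
tcp_rot: [-3.017, 1.57, -2.382]
ft_force: [-4.0, -2.2, 4.0]
width: 7.7
```

```bash
python3 - <<'E'
from h import *
plugrep()
E
```

```text
t 7.8 tcp [ 440.9 -179.4  129.9] w 7.7 F [-4.  -2.2  4. ] M [-0.207  0.881  0.177] torque@hub 0.163 zang 36.37 hub in tool [-2.00e-02  3.70e-01  2.25e+01] j6 -1.19 jv 1.006
```

Call:
carry_out --pt "0 0.00222 0.00011" --pt "0 0.00222 0.00011" --turn '[0.1,0.1]'

```text
time_s: 8.0
tcp_pos: [438.6, -175.7, 129.9]
tcp_rot: [-2.73, 1.57, -2.295]
ft_force: [-4.9, -1.0, 3.7]
width: 8.0
```

```bash
python3 - <<'E'
from h import *
plugrep()
E
```

```text
t 8.0 tcp [ 438.6 -175.7  129.9] w 8.0 F [-4.9 -1.   3.7] M [-0.304  0.896  0.138] torque@hub 0.111 zang 24.91 hub in tool [-2.000e-02  4.700e-01  2.248e+01] j6 -0.985 jv 1.015
```

Call:
carry_out --pt "0 0.00222 0.00011" --pt "0 0.00222 0.00011" --turn '[0.1,0.1]'

```text
time_s: 8.2
tcp_pos: [437.1, -171.5, 129.9]
tcp_rot: [-2.547, 1.57, -2.312]
ft_force: [-4.6, -2.2, 3.3]
width: 7.8
```

```bash
python3 - <<'E'
from h import *
plugrep()
E
```

```text
t 8.2 tcp [ 437.1 -171.5  129.9] w 7.8 F [-4.6 -2.2  3.3] M [-0.315  0.91   0.203] torque@hub 0.223 zang 13.45 hub in tool [-2.000e-02  5.200e-01  2.242e+01] j6 -0.779 jv 1.021
```

Call:
carry_out --pt "0 0.00222 0.00011" --pt "0 0.00222 0.00011" --turn '[0.1,0.1]'

```text
time_s: 8.4
tcp_pos: [436.5, -167.2, 129.9]
tcp_rot: [-2.292, 1.569, -2.257]
ft_force: [-5.0, -2.8, 3.3]
width: 8.1
```

```bash
python3 - <<'E'
from h import *
plugrep()
E
```

```text
t 8.4 tcp [ 436.5 -167.2  129.9] w 8.1 F [-5.  -2.8  3.3] M [-0.464  0.955  0.238] torque@hub 0.293 zang 2.0 hub in tool [-2.000e-02  6.400e-01  2.235e+01] j6 -0.572 jv 1.029
```

Call:
carry_out --pt "0 0.00222 0.00011" --pt "0 0.00222 0.00011" --turn '[0.1,0.1]'

```text
time_s: 8.6
tcp_pos: [436.8, -162.9, 129.9]
tcp_rot: [-1.964, 1.569, -2.129]
ft_force: [-5.5, -2.8, 2.9]
width: 8.0
```

```bash
python3 - <<'E'
from h import *
plugrep()
E
```

```text
t 8.6 tcp [ 436.8 -162.9  129.9] w 8.0 F [-5.5 -2.8  2.9] M [-0.539  1.049  0.338] torque@hub 0.415 zang -9.45 hub in tool [-2.00e-02  7.90e-01  2.22e+01] j6 -0.364 jv 1.033
```

Call:
carry_out --pt "0 0.00222 0.00011" --pt "0 0.00222 0.00011" --turn '[0.1,0.1]'

```text
time_s: 8.8
tcp_pos: [437.8, -158.7, 129.9]
tcp_rot: [-1.814, 1.569, -2.179]
ft_force: [-4.7, -3.4, 3.3]
width: 8.2
```

```bash
python3 - <<'E'
from h import *
plugrep()
E
```

```text
t 8.8 tcp [ 437.8 -158.7  129.9] w 8.2 F [-4.7 -3.4  3.3] M [-0.629  1.128  0.344] torque@hub 0.449 zang -20.92 hub in tool [-1.000e-02  8.300e-01  2.211e+01] j6 -0.154 jv 1.036
```

Call:
carry_out --pt "0 0.00222 0.00011" --pt "0 0.00222 0.00011" --turn '[0.1,0.1]'

```text
time_s: 9.0
tcp_pos: [439.7, -154.8, 129.9]
tcp_rot: [-1.62, 1.568, -2.185]
ft_force: [-6.2, -4.1, 3.3]
width: 8.1
```

```bash
python3 - <<'E'
from h import *
plugrep()
d=optics.get_image("wrist"); save("pics/w7.png",crop(d["image"],150,150,410,360,2.5))
E
```

```text
t 9.0 tcp [ 439.7 -154.8  129.9] w 8.1 F [-6.2 -4.1  3.3] M [-0.799  1.257  0.413] torque@hub 0.559 zang -32.37 hub in tool [-1.000e-02  9.500e-01  2.197e+01] j6 0.055 jv 1.039
```

View pics/w7.png

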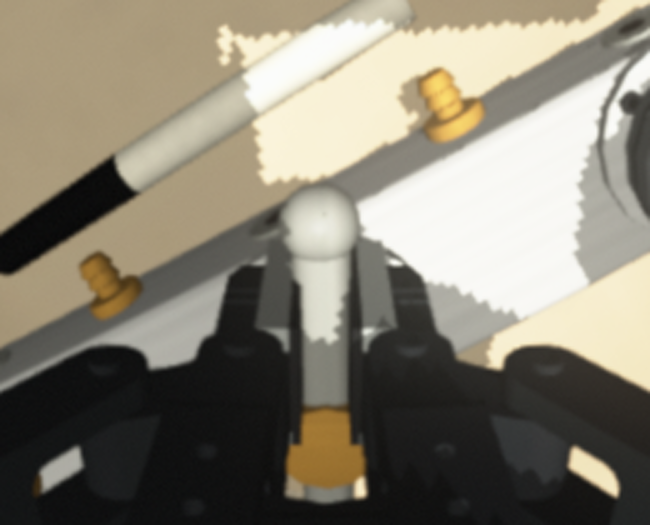

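The ball sits at (320,222), against (325,218) at the start, so the bar has hardly slipped in the pads. The torque says it is about 0.78 rad past the bite.

Call:
carry_out --pt "0 0.00222 0.00011" --pt "0 0.00222 0.00011" --pt "0 0 0" --turn '[0.1,0.1,0]'

```text
time_s: 9.35
tcp_pos: [442.4, -151.3, 129.9]
tcp_rot: [-1.475, 1.568, -2.238]
ft_force: [-6.5, -3.6, 4.7]
width: 7.8
```

```bash
python3 - <<'E'
from h import *
plugrep()
d=optics.get_image("wrist"); save("pics/w8.png",crop(d["image"],150,150,410,360,2.5))
E
```

```text
t 9.35 tcp [ 442.4 -151.3  129.9] w 7.8 F [-6.5 -3.6  4.7] M [-0.723  1.305  0.296] torque@hub 0.449 zang -43.72 hub in tool [ 0.    0.85 21.85] j6 0.263 jv 0.067
```

View pics/w8.png

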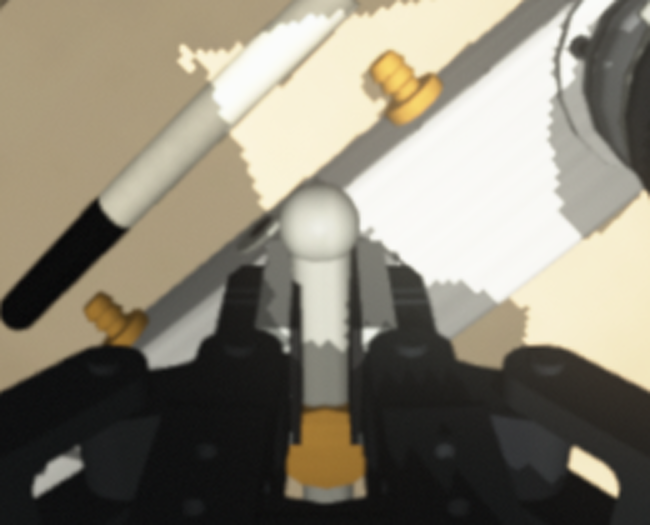

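Call:
carry_out --pt "0 0 0" --pt "0 0 0" --pt "0 0 0" --pt "-0.01 0 0" --pt "-0.02 0 0" --pt "-0.03 0 0" --pt "-0.04 0 0" --pt "-0.04 0 0" --pt "0 0 0" --pt "0 0 0" --turn '[0,0,0,0,0,0,0,0,0,0]' --gripper 0.6

```text
time_s: 10.4
tcp_pos: [443.7, -150.9, 271.5]
tcp_rot: [0.359, 1.567, -0.401]
ft_force: [0.4, -0.1, -0.1]
width: 34.2
```

```bash
python3 - <<'E'
from h import *
plugrep()
d=optics.get_image("wrist"); save("pics/w9.png",d["image"])
E
```

```text
t 10.4 tcp [ 443.7 -150.9  271.5] w 34.2 F [ 0.4 -0.1 -0.1] M [0.014 0.038 0.045] torque@hub 0.04 zang -43.58 hub in tool [ 0.07 -0.4  21.18] j6 0.261 jv 0.053
```

View pics/w9.png

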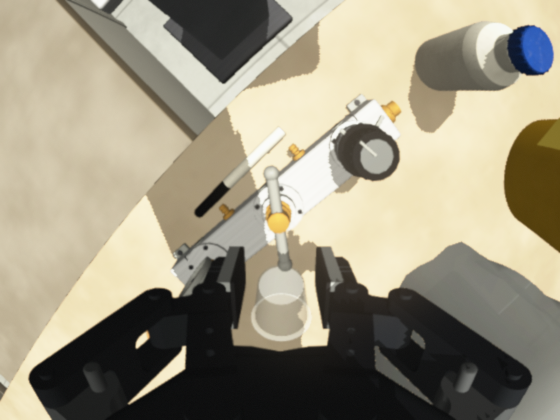

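Plug released; balls seen at (271,173) and (286,263). Next I'll check the bar's angle and measure the knob again.

```bash
python3 - <<'E'
from h import *
d=optics.get_image("wrist"); save("pics/w10.png",crop(d["image"],240,85,420,275,3.1))
a=onz(d,271,173,76,True);b=onz(d,286,263,76,True);print(a,b,(a+b)/2,np.linalg.norm(a-b),np.degrees(np.arctan2(*(b-a)[[1,0]])))
E
```

```text
[ 423.43529407 -141.25782387   76.        ] [ 491.72522425 -188.44767372   76.        ] [ 457.58025916 -164.85274879   76.        ] 83.00841217702227 -34.6453294390763
```

View pics/w10.png

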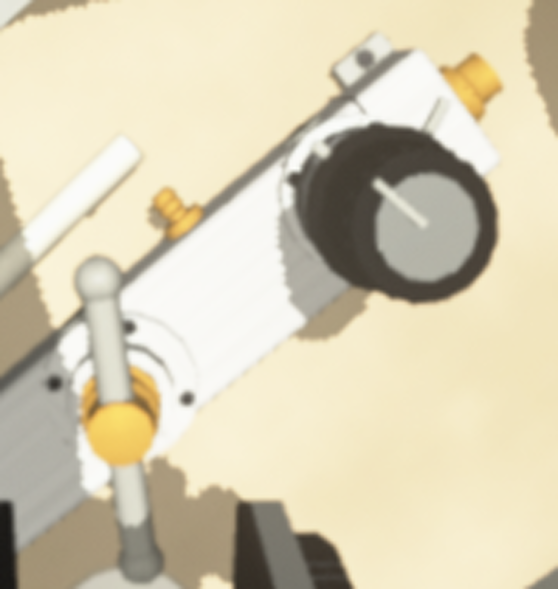

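```bash
python3 - <<'E'
from h import *
d=optics.get_image("wrist")
c=lambda x,y:(240+(x+.5)/3.1-.5,85+(y+.5)/3.1-.5)
a=onz(d,*c(98,279),76,True);b=onz(d,*c(140,552),76,True);print(a,b,(a+b)/2,np.degrees(np.arctan2(*(b-a)[[1,0]])))
K=onz(d,*c(427,228),112,True);print("K",K)
L=onz(d,*c(375,183),112,True);print("line",np.degrees(np.arctan2(*(L-K)[[1,0]])))
for p,z in [((320,150),79),((436,115),75),((444,102),75)]:
    P=onz(d,*c(*p),z,True); print(p,z,P,np.linalg.norm((P-K)[:2]),np.degrees(np.arctan2(*(P-K)[[1,0]])))
g=np.array([463.5,-71.4,271.5]); s=bot.state(); print(toolR(s).T@(g-s["tcp_pos"]))
E
```

```text
[ 423.73887092 -141.56836282   76.        ] [ 489.66817176 -188.33991449   76.        ] [ 456.70352134 -164.95413865   76.        ] -35.3526443380042
K [462.91229867 -71.673828   112.        ]
line -171.2217519965943
(320, 150) 79 [438.04868643 -75.48953153  79.        ] 25.154697517596475 -171.27515163825402
(436, 115) 75 [452.92811865 -44.72090691  75.        ] 28.742717438940016 110.32615885697174
(444, 102) 75 [451.77895823 -40.649761    75.        ] 32.96125001059901 109.74110365988187
[ -2.57452659  71.70231042 -39.07017557]
```

Call:
carry_out --pt "0 0.024 -0.013" --pt "0 0.024 -0.013" --pt "0 0.0235 -0.013" --pt "0 0 0" --pt "0 0 0" --pt "0 0 0" --turn '[0,0,0,0,0,0]' --gripper 0.2

```text
time_s: 11.15
tcp_pos: [463.7, -72.4, 269.2]
tcp_rot: [-2.536, 1.569, 2.986]
ft_force: [0.2, 0.7, -0.4]
width: 68.2
```

```bash
python3 - <<'E'
from h import *
s=bot.state(); R=toolR(s)
print(s["tcp_pos"],s["width"],R.T@(np.array([463.2,-71.5,158])-s["tcp_pos"]),s["joint_positions"].round(2))
d=optics.get_image("wrist"); save("pics/w11.png",d["image"])
E
```

```text
[463.66248598 -72.40853159 269.20917049] 68.1557394406115 [111.20986693   0.42302481  -0.83992363] [-0.33  0.13 -0.28  1.17 -0.    0.44]
```

View pics/w11.png

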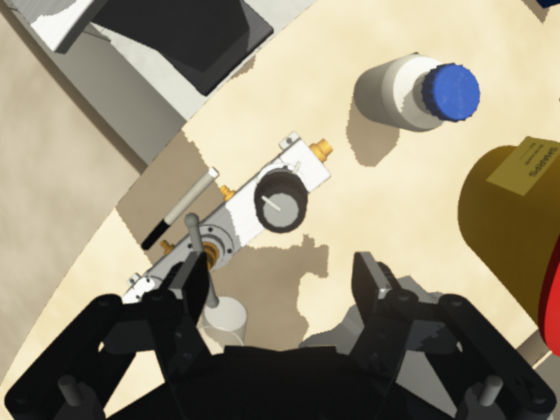

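The knob top is at (281,209), centred between the jaws. Going down.

Call:
carry_out --pt "0.02 0.0004 -0.0008" --pt "0.03 0 0" --pt "0.025 0 0" --pt "0.02 0 0" --pt "0.011 0 0" --pt "0.005 0 0" --pt "0 0 0" --turn '[0,0,0,0,0,0,0]'

```text
time_s: 11.9
tcp_pos: [463.6, -71.5, 158.7]
tcp_rot: [-2.739, 1.57, 2.783]
ft_force: [0.1, 0.3, -0.6]
width: 68.1
```

Call:
carry_out --pt "0 0 0" --pt "0 0 0" --pt "0 0 0" --pt "0 0 0" --pt "0 0 0" --pt "0 0 0" --turn '[0,0,0,0,0,0]' --gripper 1

```text
time_s: 12.5
tcp_pos: [463.9, -72.0, 160.3]
tcp_rot: [-0.515, 1.568, -1.276]
ft_force: [-2.8, -3.2, 5.4]
width: 36.0
```

```bash
cat >> h.py <<'E'
KN=np.array([463.2,-71.5])
def krep(n):
    s=bot.state();R=toolR(s);print("t",round(s["time_s"],2),s["tcp_pos"].round(1),"w",round(s["width"],1),"F",s["ft_force"].round(1),"M",s["moment"].round(3),"zang",np.degrees(np.arctan2(R[1,2],R[0,2])).round(2),"knob in tool",(R.T@np.append(KN-s["tcp_pos"][:2],0)).round(2))
    d=optics.get_image("wrist"); save("pics/%s.png"%n,d["image"]); return d
E
python3 -c "
from h import *
krep('w12')"
```

```text
t 12.5 [463.9 -72.  160.3] w 36.0 F [-2.8 -3.2  5.4] M [-0.612  0.75   0.003] zang -43.61 knob in tool [-0.   -0.13 -0.8 ]
```

View pics/w12.png

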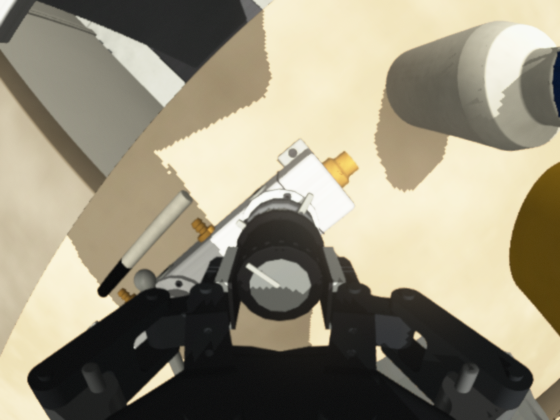

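The knob is gripped, with the white line from (280,288) to (248,265) and the tab at (307,203). I'll turn about 1.26 rad, then check.

Call:
carry_out --pt "0 0 0" --pt "0 0 0" --pt "0 0 0" --pt "0 0 0" --pt "0 0 0" --pt "0 0 0" --pt "0 0 0" --pt "0 0 0" --pt "0 0 0" --pt "0 0 0" --turn '[0.14,0.14,0.14,0.14,0.14,0.14,0.14,0.14,0.14,0]'

```text
time_s: 13.55
tcp_pos: [462.8, -72.1, 160.3]
tcp_rot: [0.057, 1.567, -1.968]
ft_force: [-5.8, -5.0, 8.4]
width: 35.7
```

```bash
python3 -c "
from h import *
d=krep('w13'); save('pics/w13c.png',crop(d['image'],180,130,380,330,3))"
```

```text
t 13.55 [462.8 -72.1 160.3] w 35.7 F [-5.8 -5.   8.4] M [-0.859  1.311 -0.004] zang -116.0 knob in tool [-0.    0.08 -0.7 ]
```

View pics/w13c.png

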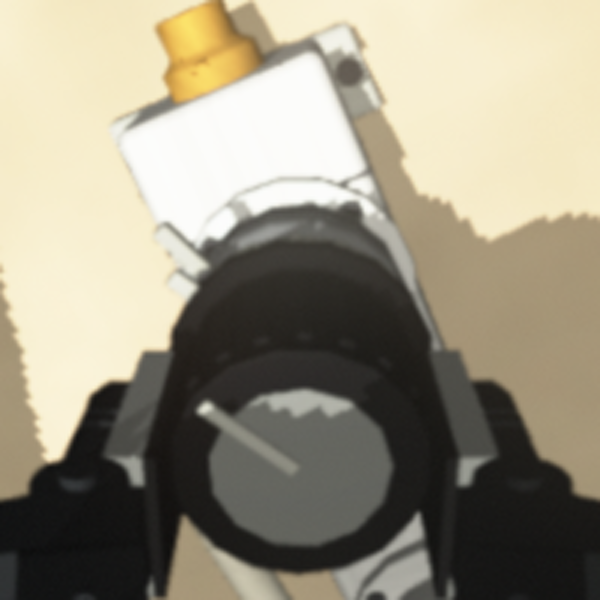

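```bash
python3 - <<'E'
from h import *
d=optics.get_image("wrist")
c=lambda x,y:(180+(x+.5)/3-.5,130+(y+.5)/3-.5)
K=onz(d,*c(301,467),112,True);L=onz(d,*c(205,407),112,True);print(K,np.degrees(np.arctan2(*(L-K)[[1,0]])),np.linalg.norm(L-K))
for k in (K[:2],KN):
  for p,z in [((174,283),79),((183,287),79),((165,232),75),((180,244),75)]:
    P=onz(d,*c(*p),z,True)[:2]; print(p,P,np.linalg.norm(P-k),np.degrees(np.arctan2(*(P-k)[::-1])))
for ang in (110.3,):
  for r in (24,27.5,31): print(((np.array(proj(d,[KN[0]+r*np.cos(np.radians(ang)),KN[1]+r*np.sin(np.radians(ang)),75],True))-[180,130])*3).round(0))
E
```

```text
[464.45206331 -70.85792635 112.        ] 118.3636521123388 15.995183915789333
(174, 283) [452.32396177 -47.97942927] 25.894332882296187 117.92847362347348
(183, 287) [453.34607376 -49.24654272] 24.298043255270386 117.1984207998587
(165, 232) [454.08924799 -40.41333968] 32.15992535589416 108.79769385652862
(180, 244) [455.38274269 -43.36534612] 28.949862588993536 108.25681773185512
(174, 283) [452.32396177 -47.97942927] 25.91342229343889 114.81607471378771
(183, 287) [453.34607376 -49.24654272] 24.33754759798125 113.88396791523657
(165, 232) [454.08924799 -40.41333968] 32.39423177343845 106.3345911515311
(180, 244) [455.38274269 -43.36534612] 29.20048391053027 105.52803521208246
[192. 273.]
[177. 259.]
[161. 245.]
```

The pointer at crop (174,283) is about 9° short of the tab at (165,232). Turning on by 0.15.

Call:
carry_out --pt "0 0 0" --pt "0 0 0" --pt "0 0 0" --turn '[0.08,0.07,0]'

```text
time_s: 13.95
tcp_pos: [462.7, -72.0, 160.3]
tcp_rot: [0.14, 1.567, -2.033]
ft_force: [-6.8, -3.4, 8.8]
width: 36.1
```

```bash
python3 -c "
from h import *
d=krep('w14'); save('pics/w14c.png',crop(d['image'],180,130,380,330,3))"
```

```text
t 13.95 [462.7 -72.  160.3] w 36.1 F [-6.8 -3.4  8.8] M [-0.94   1.273 -0.067] zang -124.51 knob in tool [-0.    0.11 -0.71]
```

View pics/w14c.png

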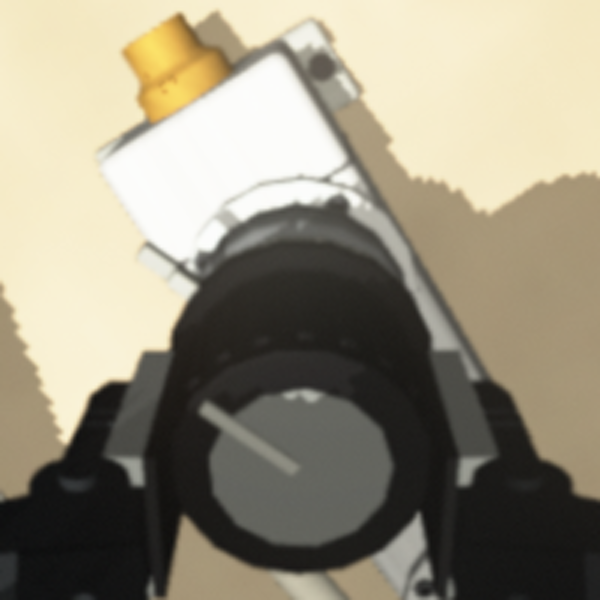

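```bash
python3 - <<'E'
from h import *
d=optics.get_image("wrist"); save('pics/w15.png',crop(d['image'],215,195,265,240,12))
c=lambda x,y:(180+(x+.5)/3-.5,130+(y+.5)/3-.5)
K=onz(d,*c(301,467),112,True);L=onz(d,*c(205,407),112,True);print(K,np.degrees(np.arctan2(*(L-K)[[1,0]])))
for k in (K[:2],KN):
  for p,z in [((174,283),79),((183,287),79),((147,248),75),((160,260),75)]:
    P=onz(d,*c(*p),z,True)[:2]; print(p,P,np.linalg.norm(P-k),np.degrees(np.arctan2(*(P-k)[::-1])))
E
```

```text
[464.54022319 -70.91457548 112.        ] 109.78651617390334
(174, 283) [455.97193969 -46.48665802] 25.88703600455516 109.32871938583855
(183, 287) [456.7935064  -47.89186379] 24.29108632115552 108.59713473359082
(147, 248) [454.64219367 -39.7890413 ] 32.66144310676359 107.64084731933599
(160, 260) [455.19584358 -42.73197856] 29.691348898467737 108.34374516776953
(174, 283) [455.97193969 -46.48665802] 26.03674581376868 106.11761209636119
(183, 287) [456.7935064  -47.89186379] 24.461955273515375 105.18260688919919
(147, 248) [454.64219367 -39.7890413 ] 32.845409885534764 105.10258185400934
(160, 260) [455.19584358 -42.73197856] 29.860769878490434 105.54821768795101
```

View pics/w15.png

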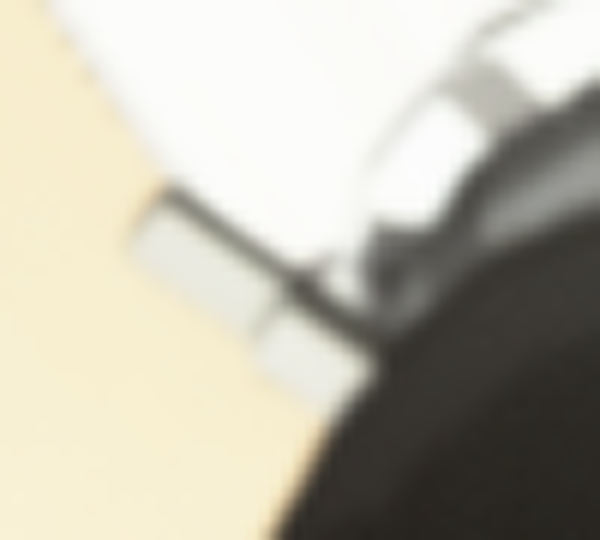

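Pointer and tab overlap to within about 1°. Now pulling up.

Call:
carry_out --pt "0 0 0" --pt "-0.002 0 0" --pt "-0.002 0 0" --pt "-0.002 0 0" --pt "-0.002 0 0" --pt "0 0 0" --turn '[0,0,0,0,0,0]'

```text
time_s: 14.65
tcp_pos: [462.7, -72.0, 166.3]
tcp_rot: [-0.182, 1.567, -2.354]
ft_force: [-1.9, -5.0, -7.2]
width: 36.1
```

```bash
python3 -c "
from h import *
d=krep('w16'); save('pics/w16c.png',crop(d['image'],180,130,380,330,3))"
```

```text
t 14.65 [462.7 -72.  166.3] w 36.1 F [-1.9 -5.  -7.2] M [-1.161  0.346 -0.058] zang -124.43 knob in tool [-0.    0.1  -0.73]
```

View pics/w16c.png

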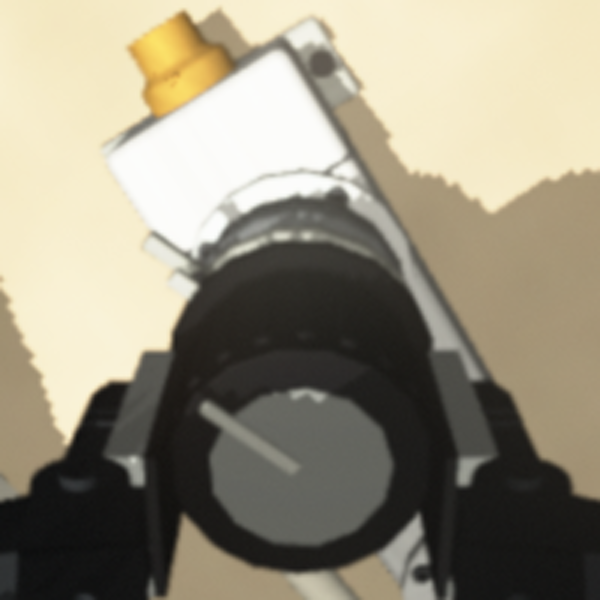

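Call:
carry_out --pt "-0.002 0 0" --pt "-0.001 0 0" --pt "0 0 0" --pt "0 0 0" --turn '[0,0,0,0]'

```text
time_s: 15.1
tcp_pos: [462.7, -72.1, 166.5]
tcp_rot: [-0.564, 1.566, -2.736]
ft_force: [5.8, -7.6, -32.2]
width: 35.7
```

```bash
python3 -c "
from h import *
d=krep('w17')"
```

```text
t 15.1 [462.7 -72.1 166.5] w 35.7 F [  5.8  -7.6 -32.2] M [-1.689e+00 -1.452e+00 -1.000e-03] zang -124.44 knob in tool [-0.    0.08 -0.73]
```

The knob is on its end stop: no more rise, and 32 N of pull. I'll ease off, open and rise.

Call:
carry_out --pt "0.002 0 0" --pt "0.001 0 0" --pt "0 0 0" --turn '[0,0,0]'

```text
time_s: 15.45
tcp_pos: [462.7, -72.0, 166.2]
tcp_rot: [-0.251, 1.567, -2.423]
ft_force: [-1.5, -5.5, -7.4]
width: 36.1
```

Call:
carry_out --pt "0 0 0" --pt "0 0 0" --pt "0 0 0" --pt "0 0 0" --pt "-0.01 0 0" --pt "-0.02 0 0" --pt "-0.03 0 0" --pt "-0.03 0 0" --pt "-0.03 0 0" --pt "0 0 0" --pt "0 0 0" --turn '[0,0,0,0,0,0,0,0,0,0,0]' --gripper 0.2

```text
time_s: 16.55
tcp_pos: [464.2, -71.2, 288.1]
tcp_rot: [1.9, 1.568, -0.271]
ft_force: [1.0, -0.5, -0.1]
width: 68.4
```

```bash
python3 -c "
from h import *
d=krep('w18'); save('pics/w18c.png',crop(d['image'],180,80,380,280,3))"
```

```text
t 16.55 [464.2 -71.2 288.1] w 68.4 F [ 1.  -0.5 -0.1] M [0.033 0.028 0.02 ] zang -124.37 knob in tool [-0.   -0.67  0.77]
```

View pics/w18.png

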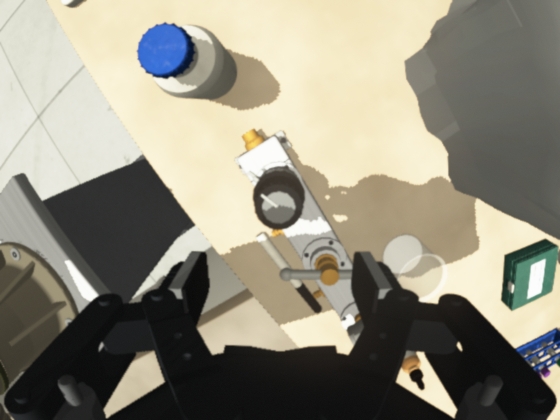

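View pics/w18c.png

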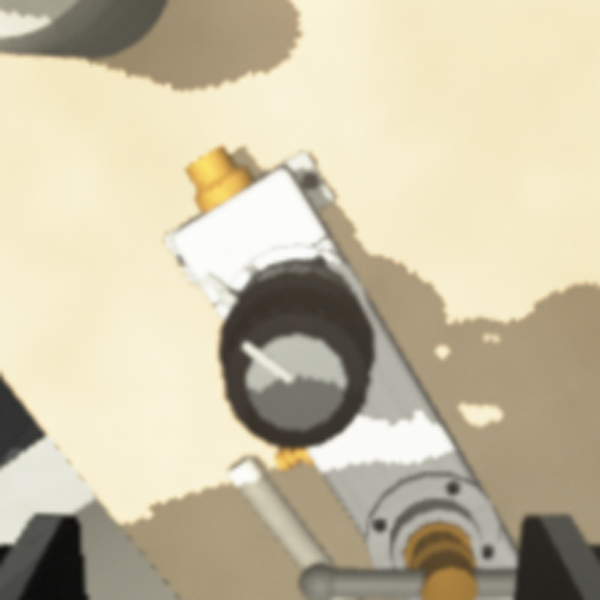

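The knob's line runs from (292,380) to (247,347) in the crop. I'll check knob height by depth, and the plug and bystanders too.

```bash
python3 - <<'E'
from h import *
d=optics.get_image("wrist")
R,t=cam(d)
def w(u,v):
    D=d["depth"][v,u]; c,q=ray(d,u,v,True); qc=R@q; return c+q*D/qc[2]
k=[w(u,v)[2] for u in range(270,287) for v in range(198,214)]; print("knobtop z",np.median(k),np.std(k))
r=[w(u,v)[2] for u in range(255,266,3) for v in range(155,163,3)]; print("rail z (36?)",np.median(r))
c=lambda x,y:(180+(x+.5)/3-.5,80+(y+.5)/3-.5)
for z in (112,117.5):
  K=onz(d,*c(295,383),z,True);L=onz(d,*c(247,347),z,True);print(K,np.degrees(np.arctan2(*(L-K)[[1,0]])))
T=onz(d,*c(215,281),75,True);print(T,np.linalg.norm((T-K)[:2]),np.degrees(np.arctan2(*(T-K)[[1,0]])))
a=onz(d,286,273.5,76,True); h=np.array([457.9,-165.2]); print("ball",a,np.degrees(np.arctan2(*(h-a[:2])[::-1])))
tp=optics.get_image("top"); save("pics/t2.png",crop(tp["image"],190,180,400,260,3.8))
E
```

```text
knobtop z 117.02467162011126 0.6499172179049725
rail z (36?) 35.226876957424736
[462.21526999 -72.3503793  112.        ] 107.57139849540688
[463.16166143 -71.0062721  117.5       ] 107.57139849540692
[454.1131396  -42.31225653  75.        ] 30.0869120494176 107.50242185858177
ball [ 424.41967493 -140.97735857   76.        ] -35.88531843605276
```

View pics/t2.png

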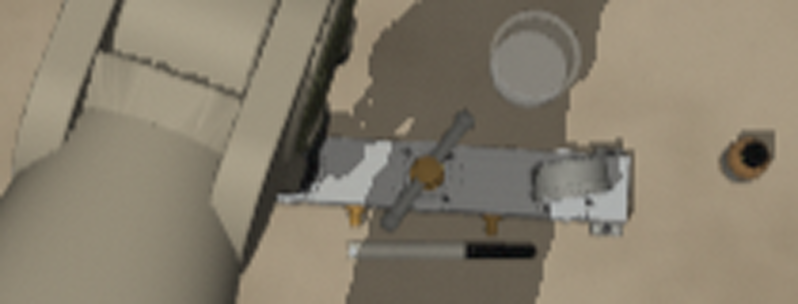

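```bash
python3 -c "
from bench import bot
print(bot.sign_off())"
```

```text
the job is handed in; nothing more can be done
None
```

I tightened the plug first, then turned the knob clockwise to the tab and pulled it up until it locked. I handed the job in at about 17 s of the 72 s; sign-off gives no verdict.

- **Plug:** The turning torque jumped after about 1.1–1.2 rad and reached about 0.56 N m at 2.0 rad. I turned it 0.2 rad further and stopped there. From the torque and the angle I estimate it is wedged by 0.2–0.45 rad, against an allowed 0.05–0.75.
- **Disagreeing check on the plug:** After release the bar sat at about 2.05 rad of turn, while the gripper had turned 2.2 rad. It slipped or sprang back by about 0.13–0.16 rad. The lower figure in my estimate allows for this, and I did not re-grip it to measure the torque again.
- **Knob:** Seen from the wrist camera, the pointer is within about 1° of the tab, which is under 1 mm. By depth the knob's top is at 117 mm, up from 112 mm, and I felt the end stop at 32 N of pull.
- **Bystanders and arm:** In the last camera pictures the beaker, dropper, marker and bottle show no sign of having moved. I judged this by eye and did not measure it, and the arm hid the bottle in the final top view. The arm was clear of everything at hand-in, about 290 mm up.

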